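# Push the clear box snug into the corner ledge

## Robot

A 6-joint arm with a two-finger parallel gripper is mounted at the origin on the work surface. World frame = base frame: x ahead of the robot, y to its left, z up, the work surface at z = 0. Lengths are in m, angles in degrees, forces in N, time in s.
With the tool pointing down it reaches from about 0.425 to 0.95 m from the base axis. Payload 14.7 kg.
Tool frame: the origin (TCP) lies at the very end of the fingers, on their centre line; the grasp point (between the pads) lies 19 mm behind it (bot.grasp_offset is the distance from the TCP to the grasp point, in m); z points along the fingers, y is the direction in which the jaws open and shut (so a half turn about z gives the same grasp; the last joint's range is limited). The gripper opens to 85 mm and grips with 20 to 120 N. Pads are 22 mm wide; open, the fingers measure 114 mm over their backs; the gripper's body (76 mm by 85 mm) begins 54 mm behind the grasp point. The pads swing forward as they close: fully open they stand 13 mm farther back than shut.
Start: joints at [-77.785, 27.513, 91.461, -0, 61.026, -2.67], TCP at [0.167, -0.628, 0.231] pointing down, gripper open.
Joint ranges: [-157.49, 157.49], [-46.99, 117.5], [13.45, 153.17], [-89.5, 269.5], [5.16, 153.95], [-167.48, 167.48]. Speed limits (degrees/s): [108.29, 108.29, 136.94, 172.46, 172.46, 172.46].

## Interface

Orientations are given as a 3x3 rotation matrix whose columns are the frame's x, y, z axes.
In Python, from plant import bot gives the robot as it stands. The module is installed in compiled form; this text tells all that it offers. Calls block until the motion is done:
- bot.move_pose(position, orientation): joint-space move of the TCP to a pose.
- bot.move_linear(position, rot=None, rate=0.15, guard=None): straight line of the TCP; rot=None keeps the orientation; rate is the mean speed in m/s. With guard (N) it stops when the force on the tool has changed by that much, and returns True; else False.
- bot.set_joints(angles): joint-space move.
- bot.move_gripper(opening): finger opening in m; the grip force is fixed at half the most; returns when the fingers have stopped.
- bot.dwell(seconds).
- bot.inverse_kinematics(position, orientation): joint angles nearest the present ones, or None.
- bot.snapshot(name): name is "scene" or "top" or "wrist"; returns a dict with "frame" (384x512x3 uint8, red, green, blue), "K" (3x3 intrinsics, pixels), "k1" (the pictures are not rectified: a ray, as slopes to the right and down, at radius r is drawn at 1 + k1 r^2 times it, then the intrinsics apply), "world_from_camera" (4x4, takes a point from camera to world coordinates); the wrist camera has in their place "mount" (4x4, takes a point from camera to tool coordinates, whose origin is the TCP and whose axes are the flange's). Camera axes: x right, y down, z forward; pixel columns grow to the right and rows downward; lengths in m; the calibration is good to about 2 mm. A picture is of the moment at which its call begins: read the wrist's pose just before it. There is no depth.
A pose or a line that the arm cannot do raises bot.IKError and nothing moves.
- bot.job_done(): hands the job in, once; it reports no verdict.
Readings, each from a call of its own:
- bot.current_t(): time.
- bot.current_joint_positions(): joint angles.
- bot.current_qvel(): joint speeds.
- bot.current_effort(): joint torques, N m.
- bot.current_tool_pos(): TCP position.
- bot.current_tool_rot(): TCP orientation.
- bot.current_ft_force(): force on the tool from outside, world axes, zero at the start.
- bot.current_wrist_torque(): the same for the moment, N m.
- bot.current_opening(): finger opening in m.
Only numpy, scipy, OpenCV 4.12 (cv2) and the standard library are available. Lean on these libraries where they do the work, as an engineer would, in place of code of your own. Each camera call takes 0.05 s, during which the arm holds its last target. There are 200 camera calls.

## Task

Push the clear plastic box with the clip-on lid along the cabinet top into the corner of the L-shaped wooden ledge, until a long side lies flat against the ledge's long arm and a short end touches its short arm, with no gap at either. Push it only, with the fingers: it must not be lifted, carried or tipped up. Leave the cup, the clothes brush, the rabbit and the keyring holder standing where they are, and move the hand clear at the end.

Things in the scene. Friction and masses are not known exactly. Their poses are not given: they have to be found in the camera images.
- clear_box: Clear plastic box with clip-on lid, spools fixed inside; 95 mm (x) by 150 mm (y), 60 mm high, 0.3 to 0.6 kg, free to slide. Walls upright and flat to 52 mm; lid 1 mm inside them, no handle. On both short ends a grey clip 40 mm wide stands 3.5 mm proud at 37 to 57 mm height (passes above the ledge). Origin: centre of underside, z up. Its axes start within 0.3 rad of the ledge's.
- ledge: Fixed L of dark wood strips 18 mm thick, 25 mm high. Origin: inner corner, at cabinet-top level. Long arm: inner face is plane x = 0 here, 320 mm long towards -y. Short arm: inner face is plane y = 0, 150 mm long towards -x. Strips lie beyond these faces (+x, +y side). Snug in the corner, the box's origin is at x = -47.5, y = -75 mm in this frame, axes parallel to the ledge's.
- cup: Bystander: open red hard silicone cup, 72 mm across the rim, 56 mm across the foot, 85 mm high, standing outside the short arm (+y side), nearer the robot. Origin: centre of the foot.
- rabbit: Bystander: small white porcelain rabbit, about 57 mm long, 46 mm wide and 87 mm high to the ear tips, standing beyond the long arm (+x side). Origin: centre of its foot.
- brush: Bystander: white plastic clothes brush lying bristles down; head 42 mm (x) by 170 mm (y), 36 mm high, with a handle that reaches 170 mm from the origin towards -y, 42 mm high. It lies on the free side of the box (-y side of the ledge). Origin: under the centre of the head, at the level of the cabinet top.
- key_stand: Bystander: silver metal keyring holder, round foot 76 mm across, thin post and a crossbar 100 mm long (along its y) with hooks and two keys, 134 mm high, standing outside the short arm (+y side). Origin: centre of the foot.
There are look-alikes about, which are no part of the job. Leave any black or green look-alike of the clear_box alone.

How it is judged (in metres and radians):
At the end, for the whole second after the job is handed in: The box stands flat and at rest in the ledge's corner: its centre within 5 mm of touching the long arm and within 5 mm of touching the short arm, turned less than 0.04 rad from the ledge; the four bystanders upright and within 20 mm of where they stood (x of clear_box in the frame of ledge between -0.0525 and -0.0435 m and y of clear_box in the frame of ledge between -0.08 and -0.071 m and angle between the x axis of clear_box and the x axis of ledge, either way round below 0.04 rad and height (world z) of clear_box below 0.004 m and angle between clear_box's own z axis and vertical below 0.05 rad and linear speed of clear_box below 0.01 m/s and angular speed of clear_box below 0.05 rad/s and distance of each of cup, brush, rabbit, key_stand from where it was at the start of the episode below 0.02 m and angle between each of cup, brush, rabbit, key_stand's own z axis and vertical below 0.3 rad).
It fails at once if the box is lifted (its underside's centre more than 10 mm above the cabinet top) (height (world z) of clear_box above 0.01 m).
It fails at once if the box is tipped up by more than 0.2 rad (angle between clear_box's own z axis and vertical above 0.2 rad).
It fails at once if the cup, clothes brush, rabbit or keyring holder is moved more than 20 mm or tipped by more than 0.3 rad (distance of any of cup, brush, rabbit, key_stand from where it was at the start of the episode above 0.02 m or angle between any of cup, brush, rabbit, key_stand's own z axis and vertical above 0.3 rad).
It also fails if it takes over 45 s, if anything falls off the work surface, if the arm or the gripper's body presses on something with over 40 N, if the wrist force passes 120 N, or if a joint passes its speed limit or range.

## Working session

There is one attempt and no reset: what is moved stays moved. The work goes in short steps, each a Python script; the robot and the scene stay as the last script left them, time stands still between calls to the robot, and variables do not carry over. Pictures are saved under pics/ and viewed, about 8 in all and at most 12, crops included, and the job is handed in when it is done.

```bash
mkdir -p pics; cat > h.py <<'E'
import numpy as np, cv2
from plant import bot
def snap(n,save=None):
    s=bot.snapshot(n)
    if save: cv2.imwrite('pics/'+save,s['frame'][:,:,::-1])
    return s
def ray(K,k1,uv):
    d=np.array([(uv[0]-K[0,2])/K[0,0],(uv[1]-K[1,2])/K[1,1]]);p=d.copy()
    for _ in range(30): p=d/(1+k1*(p@p))
    return np.array([p[0],p[1],1.])
def w(s,uv,z,T=None):
    T=s['world_from_camera'] if T is None else T
    r=T[:3,:3]@ray(s['K'],s['k1'],uv);c=T[:3,3]
    return c+r*(z-c[2])/r[2]
def proj(s,P,T=None):
    T=s['world_from_camera'] if T is None else T
    p=np.linalg.inv(T)@np.append(P,1);q=p[:2]/p[2];q=q*(1+s['k1']*(q@q))
    return (s['K']@np.append(q,1))[:2]
E
python3 - <<'E'
from h import *
import pickle
d={}
for n in('top','scene'):
    s=snap(n,n+'0.png');d[n]=s
    print(n,s['K'],s['k1'],s['world_from_camera'])
pickle.dump(d,open('d.pkl','wb'))
a=np.vstack([cv2.resize(d[n]['frame'],(400,300)) for n in d])
E
```

```text
top [[370.33251181   0.         261.01893597]
 [  0.         370.33251181 193.12645661]
 [  0.           0.           1.        ]] -0.10825019692383506 [[ 0.00671598 -0.99216242  0.12477428  0.42465807]
 [-0.99994818 -0.00761802 -0.00675359 -0.01235963]
 [ 0.00765119 -0.12472246 -0.99216217  0.89404533]
 [ 0.          0.          0.          1.        ]]
scene [[364.02950691   0.         255.44484266]
 [  0.         364.02950691 191.42137382]
 [  0.           0.           1.        ]] -0.044385128982910055 [[ 0.43016277  0.62212443 -0.65415685  1.23255734]
 [ 0.90266803 -0.30626088  0.30231557 -0.35699587]
 [-0.01226475 -0.72053138 -0.69331386  0.78456328]
 [ 0.          0.          0.          1.        ]]
```

View pics/top0.png

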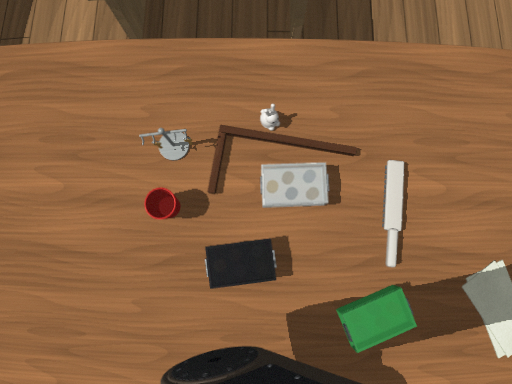

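View pics/scene0.png

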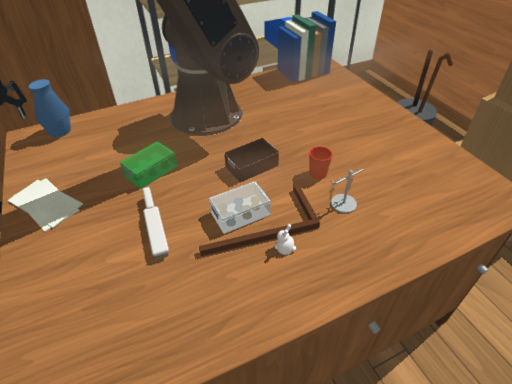

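Candidates in the top view are the clear box with spools at (294,185), a black look-alike at (240,263) and a green one at (376,318). I choose the one at (294,185), beside the ledge corner at about (225,130). Next is one close crop to check that.

```bash
python3 - <<'E'
import pickle,cv2
d=pickle.load(open('d.pkl','rb'))
f=d['top']['frame'][105:225,200:365,::-1]
f=cv2.resize(f,None,fx=4.8,fy=4.8,interpolation=cv2.INTER_CUBIC)
for i in range(0,165,20): cv2.putText(f,str(200+i),(int(i*4.8),10),0,.35,(0,255,255));cv2.line(f,(int(i*4.8),0),(int(i*4.8),575),(0,255,255),1)
for i in range(0,120,20): cv2.putText(f,str(105+i),(0,int(i*4.8)+10),0,.35,(0,255,255));cv2.line(f,(0,int(i*4.8)),(791,int(i*4.8)),(0,255,255),1)
cv2.imwrite('pics/c1.png',f)
E
```

```text
(no output)
```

View pics/c1.png

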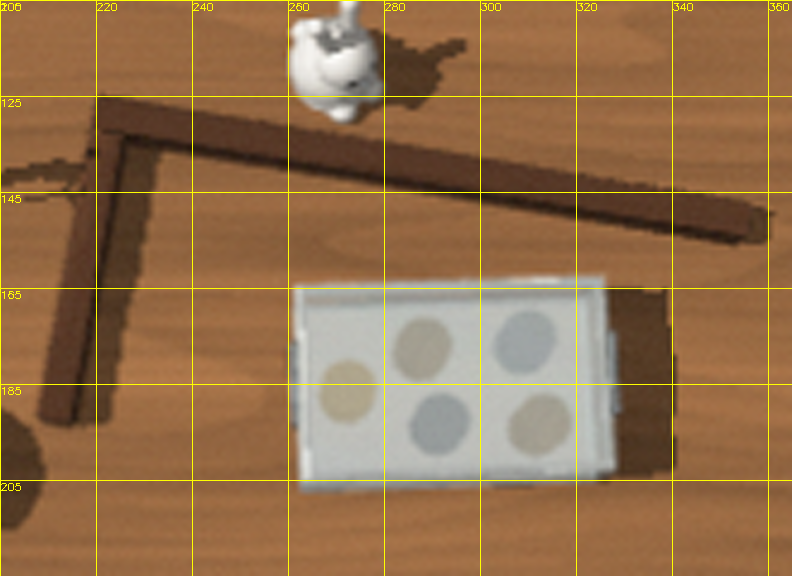

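```bash
cat >> h.py <<'E'
def c(x,y): return (200+x/4.8-.4,105+y/4.8-.4)   # crop px -> image px
E
python3 - <<'E'
from h import *
import pickle
d=pickle.load(open('d.pkl','rb'));s=d['top']
P=lambda x,y,z:w(s,c(x,y),z)[:2]
# outer top edge of long arm, z=.025
o1,o2=P(97,97,.025),P(770,206,.025)
i1,i2=P(160,150,0),P(740,245,0)
for a,b in((o1,o2),(i1,i2)):
    v=b-a;print(a,b,np.degrees(np.arctan2(v[1],v[0])))
s1,s2=P(97,97,.025),P(38,424,.025)   # short outer
v=s2-s1;print('short',s1,s2,np.degrees(np.arctan2(v[1],v[0])),np.linalg.norm(v),np.linalg.norm(o2-o1))
u=(o2-o1)/np.linalg.norm(o2-o1); ey=-u; ex=np.array([ey[1],-ey[0]])
org=o1-.018*ex-.018*ey
print('ledge org',org,'ex',ex,'ey',ey, 'long inner z0 pts in L',[( (p-org)@ex,(p-org)@ey) for p in(i1,i2)])
B=np.array([P(293,287,.052),P(605,277,.052),P(616,472,.052),P(300,490,.052)])
print(B,'sides',[np.linalg.norm(B[i]-B[i-1]) for i in range(4)])
cen=B.mean(0);print('box c',cen,'in L',(cen-org)@ex,(cen-org)@ey)
v=B[0]+B[3]-B[1]-B[2];print('box ey ang',np.degrees(np.arctan2(v[1],v[0])),'ledge ey',np.degrees(np.arctan2(ey[1],ey[0])))
for n,uv,z in(('rabbit',(270,122),.03),('brushR',(394,162),.036),('brushL',(386,222),.036),('handle',(392,265),.04),('cup',(161,204),.085),('key',(173,146),.0)):
    q=w(s,uv,z)[:2];print(n,q,'L',(q-org)@ex,(q-org)@ey)
np.savez('L.npz',org=org,ex=ex,ey=ey)
E
```

```text
[0.70062307 0.08306758] [ 0.64754877 -0.25819707] -98.83996088267281
[0.6801906  0.05240213] [ 0.63292496 -0.24872894] -98.92038569361986
short [0.70062307 0.08306758] [0.53343729 0.10842627] 171.37513499550343 0.16909804419668872 0.3453671107482611
ledge org [0.68007073 0.06804754] ex [ 0.98812144 -0.15367504] ey [0.15367504 0.98812144] long inner z0 pts in L [(np.float64(0.0025227528129812995), np.float64(-0.015441145929876584)), (np.float64(0.0020948868288112135), np.float64(-0.3202587600567153))]
[[ 0.59761313 -0.01676726]
 [ 0.60403881 -0.16809325]
 [ 0.50904356 -0.17185395]
 [ 0.49939847 -0.02076731]] sides [np.float64(0.09829608780613261), np.float64(0.15146235508657852), np.float64(0.09506965634068149), np.float64(0.15139418396939813)]
box c [ 0.55252349 -0.09437044] in L -0.1010725729919832 -0.1800895161191608
box ey ang 93.04194207947096 ledge ey 81.1600391173272
rabbit [ 0.7069914  -0.03881342] L 0.043022751387441695 -0.10145457335488514
brushR [ 0.61042941 -0.33735474] L -0.006513875451862921 -0.41128881918951304
brushL [ 0.46644422 -0.31232701] L -0.15263486133381327 -0.4086853086152929
handle [ 0.36658896 -0.32272125] L -0.24970664933569287 -0.4343013392984851
cup [0.50052147 0.20272104] L -0.19811243626483901 0.1054815346363463
key [0.65360033 0.20137319] L -0.04664479963243388 0.12767409618199135
```

```bash
cat >> h.py <<'E'
_l=np.load('L.npz');org,ex,ey=_l['org'],_l['ex'],_l['ey']
W=lambda x,y,z:np.append(org+x*ex+y*ey,z)
def toL(p): return np.array([(p[:2]-org)@ex,(p[:2]-org)@ey,p[2]])
def R(yax):
    y=np.append(yax,0);z=np.array([0,0,-1.]);return np.c_[np.cross(y,z),y,z]
def best(p,yax):
    q0=np.array(bot.current_joint_positions());o=[]
    for sg in(1,-1):
        q=bot.inverse_kinematics(p,R(sg*yax))
        if q is not None:o.append((np.abs(np.array(q)-q0).max(),sg,q))
    return min(o,key=lambda t:t[0])
def st(m): print(m,'t',round(bot.current_t(),2),'L',toL(bot.current_tool_pos()).round(4),'F',np.round(bot.current_ft_force(),1))
E
python3 - <<'E'
from h import *
x0,y0=-.192,-.180
b=best(W(x0,y0,.15),ey);print(b)
r=R(b[1]*ey)
bot.move_pose(W(x0,y0,.15),r);st('above')
bot.move_linear(W(x0,y0,.02),rate=.15,guard=15);st('down')
g=bot.move_linear(W(-.125,y0,.02),rate=.05,guard=25);st(f'push {g}')
g=bot.move_linear(W(-.097,y0,.02),rate=.02,guard=12);st(f'seat {g}')
snap('top','top1.png');s=snap('scene','scene1.png')
E
python3 - <<'E'
import cv2
f=cv2.imread('pics/top1.png')[90:240,180:420]
cv2.imwrite('pics/top1c.png',cv2.resize(f,None,fx=3.2,fy=3.2,interpolation=cv2.INTER_CUBIC))
E
```

```text
(np.float64(87.96291327976553), -1, array([-1.35460871e+01,  1.97861630e+01,  1.19322688e+02, -2.54444375e-14,
        4.08911491e+01,  8.52938738e+01]))
above t 2.34 L [-0.1917 -0.1805  0.1501] F [-0.2 -0.5  0.3]
down t 3.36 L [-0.1916 -0.1801  0.0205] F [ 0.3 -0.  -0.3]
push False t 4.85 L [-0.1248 -0.18    0.0201] F [-0.1 -0.3 -0.3]
seat True t 5.83 L [-0.105  -0.1798  0.0196] F [-0.5  0.2  0.1]
```

View pics/top1c.png

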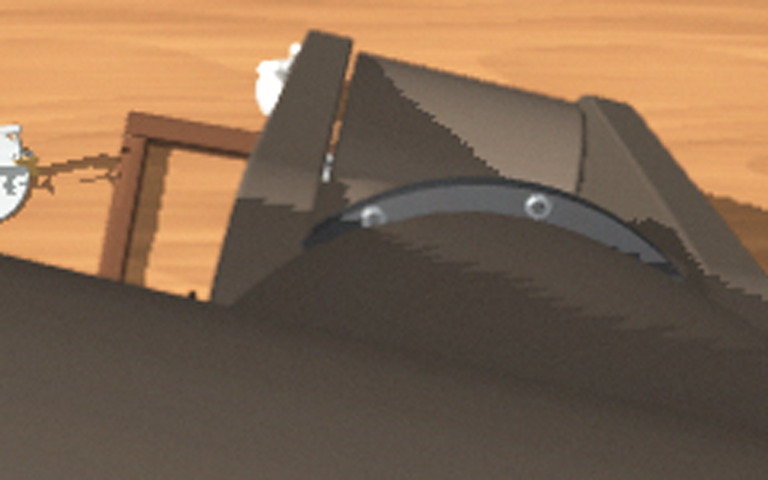

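The arm hides the box in this picture. Still, contact stopped the fingers at ledge x = -0.105, where -0.106 was expected for a box flat on the long arm. Next I push along the arm.

```bash
python3 - <<'E'
from h import *
y0=-.180
bot.move_linear(W(-.13,y0,.02),rate=.1);bot.move_linear(W(-.13,y0,.14),rate=.25)
xc,ys=-.050,-.297
b=best(W(xc,ys,.14),ex);print(b)
r=R(b[1]*ex)
bot.move_pose(W(xc,ys,.14),r);bot.move_gripper(.05);st('above')
s=snap('top','top2.png')
g=bot.move_linear(W(xc,ys,.02),rate=.12,guard=10);st(f'down {g}')
E
python3 - <<'E'
import cv2
f=cv2.imread('pics/top2.png')[90:240,180:420]
cv2.imwrite('pics/top2c.png',cv2.resize(f,None,fx=3.2,fy=3.2,interpolation=cv2.INTER_CUBIC))
E
```

```text
(np.float64(79.79490322117084), -1, array([-2.31970682e+01,  3.11894457e+01,  9.98269377e+01, -2.54444375e-14,
        4.89836167e+01,  1.65642893e+02]))
above t 8.71 L [-0.05   -0.2969  0.1401] F [0.6 0.3 0.6]
down False t 9.91 L [-0.0495 -0.2971  0.0207] F [ 0.2 -0.3 -0.2]
```

View pics/top2c.png

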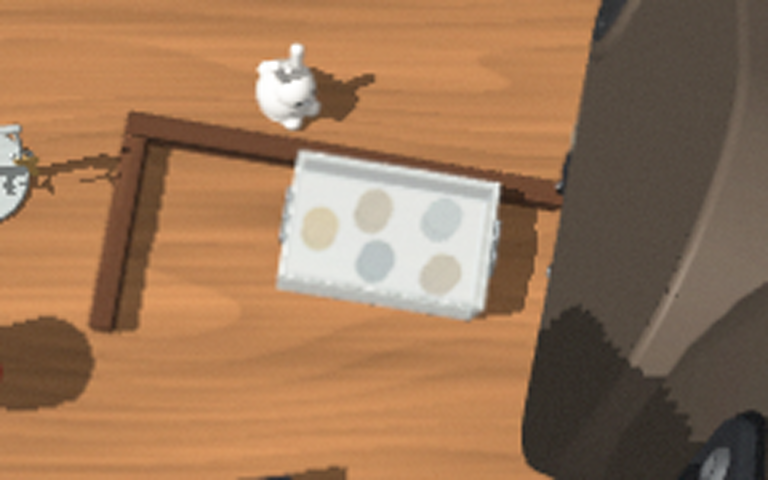

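The box lies along the long arm, with its left end at crop x≈290. Joint 6 is at 165.6° and would run out of range during the push, so I raise the hand and use the half-turned grasp instead.

```bash
python3 - <<'E'
from h import *
xc,ys=-.050,-.297
bot.move_linear(W(xc,ys,.12),rate=.2)
r=R(ex)
print(bot.inverse_kinematics(W(xc,ys,.12),r),bot.inverse_kinematics(W(xc,-.15,.02),r))
bot.move_pose(W(xc,ys,.12),r)
g=bot.move_linear(W(xc,ys,.02),rate=.12,guard=10);st(f'down {g}')
g=bot.move_linear(W(xc,-.175,.02),rate=.06,guard=25);st(f'push {g}')
if not g:
    g=bot.move_linear(W(xc,-.152,.02),rate=.02,guard=14);st(f'seat {g}')
s=snap('top','top3.png')
E
python3 - <<'E'
import cv2
f=cv2.imread('pics/top3.png')[90:240,180:420]
cv2.imwrite('pics/top3c.png',cv2.resize(f,None,fx=3.2,fy=3.2,interpolation=cv2.INTER_CUBIC))
E
```

```text
[-2.31970682e+01  3.26235740e+01  1.00644389e+02 -2.54444375e-14
  4.67320372e+01 -1.43571073e+01] [-9.64133200e+00  3.99507875e+01  1.05148398e+02 -2.54444375e-14
  3.49008145e+01 -8.01371117e-01]
down False t 14.3 L [-0.0495 -0.2971  0.0206] F [0.7 0.3 0.2]
push False t 16.48 L [-0.0501 -0.1751  0.02  ] F [ 0.4 -0.5 -0. ]
seat True t 17.23 L [-0.0504 -0.1609  0.0198] F [-1.4 -5.4  3.3]
```

View pics/top3c.png

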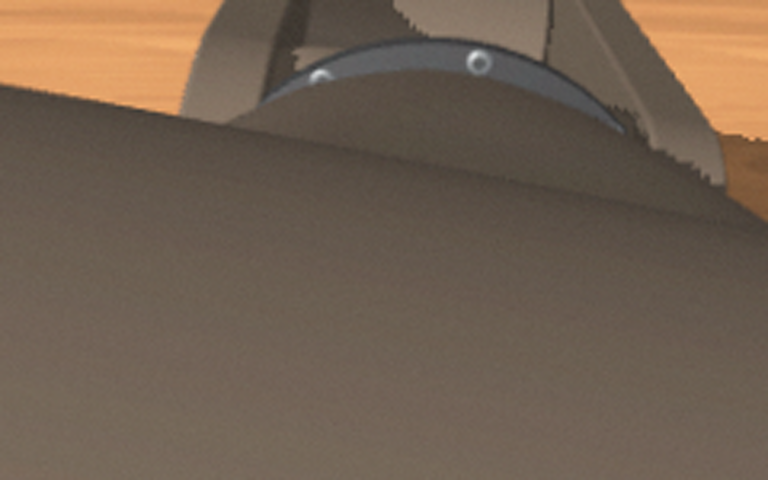

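Contact stopped the fingers at y = -0.161, as expected for a box touching the short arm. The arm hides the box again, so I make a light second push in x, move clear and look.

```bash
python3 - <<'E'
from h import *
bot.move_linear(W(-.05,-.185,.02),rate=.1);bot.move_linear(W(-.05,-.185,.14),rate=.25)
r=R(-ey)
bot.move_pose(W(-.135,-.078,.14),r)
g=bot.move_linear(W(-.135,-.078,.02),rate=.15,guard=10);st(f'down {g}')
g=bot.move_linear(W(-.097,-.078,.02),rate=.025,guard=12);st(f'seat {g}')
bot.move_linear(W(-.14,-.078,.02),rate=.1);bot.move_linear(W(-.14,-.078,.16),rate=.25)
bot.move_pose(np.array([.167,-.628,.231]),R(np.array([1,0])) if 0 else bot.current_tool_rot());st('clear')
import pickle;s=snap('top','top4.png');pickle.dump(s,open('d4.pkl','wb'));snap('scene','scene4.png')
E
python3 - <<'E'
import cv2
f=cv2.imread('pics/top4.png')[105:225,200:365]
cv2.imwrite('pics/top4c.png',cv2.resize(f,None,fx=4.8,fy=4.8,interpolation=cv2.INTER_CUBIC))
E
```

```text
down False t 20.87 L [-0.1345 -0.078   0.0206] F [ 0.5 -0.2  0.5]
seat True t 22.02 L [-0.1045 -0.0781  0.0195] F [0.1 0.7 0.5]
clear t 25.84 L [-0.3992 -0.7661  0.2309] F [-0.1 -0.1 -0.7]
```

View pics/top4c.png

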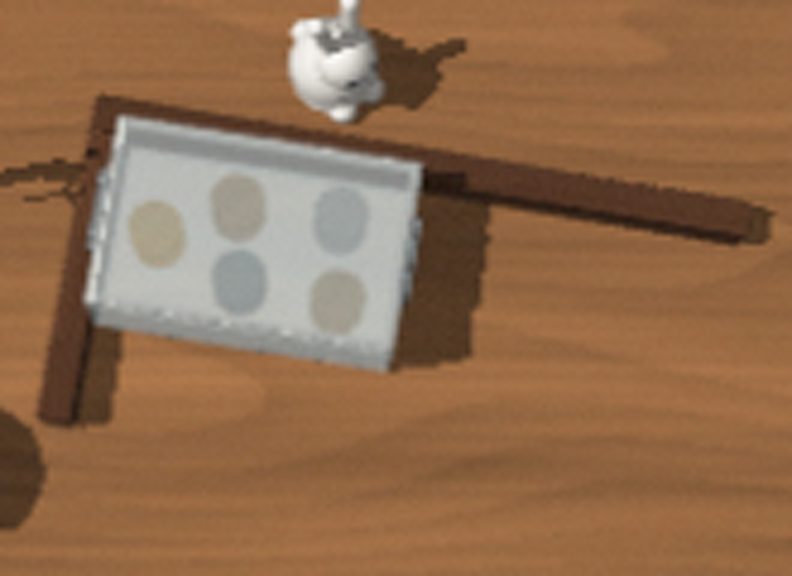

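View pics/scene4.png

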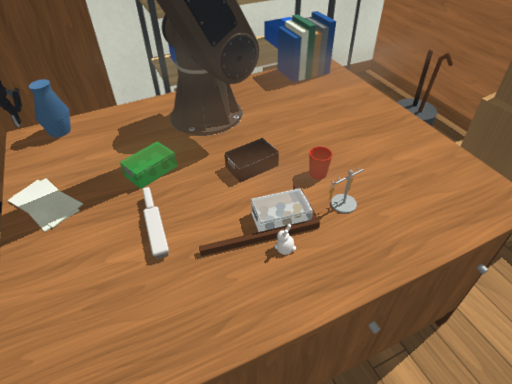

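The top crop shows the box in the corner at (118,117)–(422,163), with no visible gap at either arm. The bystanders look unmoved in both views. A quick numeric check before handing in.

```bash
python3 - <<'E'
from h import *
import pickle
s=pickle.load(open('d4.pkl','rb'));d=pickle.load(open('d.pkl','rb'))
for z in(.052,.06):
    B=[toL(w(s,c(*p),z))[:2].round(4) for p in((118,117),(422,163),(88,303))];v=B[0]-B[1]
    print(z,B,'ang',-v[0]/v[1])
# predicted crop px of snug box corners
for x,y,z in((0,0,.052),(0,-.15,.052),(-.095,-.15,.052),(-.095,0,.052),(-.095,0,0),(-.095,-.15,0)):
    q=proj(s,W(x,y,z));print((x,y,z),((q-[199.6,104.6])*4.8).round(0))
# bystander shift
for n,(u0,u1,v0,v1) in dict(rabbit=(256,286,100,130),brush=(378,410,155,270),cup=(140,183,183,225),key=(136,190,124,162)).items():
    a,b=[cv2.cvtColor(f['frame'][v0:v1,u0:u1],7).astype(np.float32) for f in(d['top'],s)]
    print(n,np.round(cv2.phaseCorrelate(a,b),2) if 0 else [np.round(t,2) for t in cv2.phaseCorrelate(a,b)],np.abs(a-b).mean().round(1))
E
```

```text
0.052 [array([0.0016, 0.0018]), array([ 0.0027, -0.1487]), array([-0.0921, -0.0002])] ang 0.007308970099667775
0.06 [array([-0.0007,  0.0006]), array([ 0.0004, -0.1484]), array([-0.0935, -0.0013])] ang 0.007382550335570471
(0, 0, 0.052) [121. 121.]
(0, -0.15, 0.052) [424. 169.]
(-0.095, -0.15, 0.052) [394. 358.]
(-0.095, 0, 0.052) [ 87. 309.]
(-0.095, 0, 0) [ 98. 328.]
(-0.095, -0.15, 0) [388. 375.]
rabbit [array([-0.07, -0.01]), np.float64(1.0)] 1.4
brush [array([ 0.02, -0.05]), np.float64(0.98)] 1.5
cup [array([0.5 , 0.37]), np.float64(0.99)] 1.9
key [array([-0.01,  0.  ]), np.float64(0.99)] 1.4
```

```bash
python3 -c "
from h import *
bot.job_done();st('done')"
```

```text
the job is handed in; nothing more can be done
the job is handed in; nothing more can be done
```

The clear box is in the corner of the ledge and the job is handed in. The robot's clock read about 26 s at the last check, within the 45 s limit. The job reports no verdict, so what follows rests on my own checks.

**What I did:** I pushed the box with two spread fingers, square onto the long arm, then along it to the short arm. A light second push against the long arm followed, and then I moved the hand clear. I also had to lift the hand once before the second push and turn it half round, because joint 6 would have run out of range.

**Contact:** the pushes stopped on touch where a snug box should stop them. The fingers were at ledge x = -0.105 and -0.1045 m (expected -0.106) and at y = -0.161 m (expected -0.161).

**Final picture:**
- **Position:** the box corners lie within about 3 mm of their snug places, which is about as fine as this view can measure.
- **Angle:** the box is turned about 0.007 rad from the ledge.
- **Bystanders:** the rabbit, brush and keyring holder show no shift. The cup's picture shifted about half a pixel (about 1 mm). I never knowingly touched it, and that is well under the 20 mm limit.

**Not confirmed:** the arm hid the box during the pushes, so I could only see it between them and at the end. I did not measure the box's height or tilt directly, but it looks flat in both final views.

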